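# Snap the colour-coded spatulas onto the clip rail

### The job

Put the blue and the green spatula away on the clip rail: press the handle of each down, sideways-on, into both spring clips on the base of its own colour, with the middle of the handle between the two clips, until it has snapped fully home in both. One of them is shoved under the low white shelf with only its blade showing, so it has to be drawn out by the blade and laid in the open before its handle can be taken. Do not unseat or shift the red spatula that is already clipped, and leave the jars on the shelf and the white tub where they are.

Things in the scene. Friction and masses are not known exactly. Their poses are not given: they have to be found in the camera images.
- low_shelf: Fixed low shelf: white plate 270 (x) x 220 (y) x 14 mm, top 84 mm above the worktop, on two steel side panels 10 mm thick at x = -130 and +130 mm; 70 mm of clear height below, open towards its -y edge (y = -110) and its +y edge. Origin: centre of its footprint on the worktop. Two jars stand on it.
- blue_spatula: Loose blue plastic spatula, 80 g, flat on the worktop. Origin: under the middle of the round handle, on its underside; x points to the blade, z up. Handle 16 mm thick, x -80 to 80 mm, axis at z = 8; thin neck to 100; flat blade 44 x 10 mm, x 100 to 185. Balances near x = 75. Either the blue or the green one starts with its handle under the low shelf and its blade out in the open.
- blue_spatula_handle (a point): Middle of the blue spatula's handle, on its axis.
- blue_spatula_blade (a point): Centre of the blue spatula's blade, 142.5 mm from the handle's middle.
- green_spatula: Loose green plastic spatula, 80 g, flat on the worktop. Origin: under the middle of the round handle, on its underside; x points to the blade, z up. Handle 16 mm thick, x -80 to 80 mm, axis at z = 8; thin neck to 100; flat blade 44 x 10 mm, x 100 to 185. Balances near x = 75. Either the blue or the green one starts with its handle under the low shelf and its blade out in the open.
- green_spatula_handle (a point): Middle of the green spatula's handle, on its axis.
- green_spatula_blade (a point): Centre of the green spatula's blade, 142.5 mm from the handle's middle.
- blue_clips: Fixed clip station with a blue base plate, 130 x 62 x 6 mm, on the rail. Origin: centre of its underside, 14 mm above the worktop. x runs along the handle's length, y along the rail, z up. Two sprung steel clips at x = -45 and +45 mm, each 18 mm long, open upward; fingers have the 72 mm between them, with the plate's top 38 mm below the seated handle's axis.
- blue_clips_seat (a point): Middle of the blue handle's axis when fully home: 44 mm above the station's origin, 58 mm above the worktop; same axes. Handle lies along x, either way round. Flared jaws (tips 20 mm higher) meet the handle when its axis is about 17 mm above this point, give way at 12 to 16 N for both clips, and close over it as it meets the saddle. Up to 5 mm off in y is guided in.
- green_clips: Fixed clip station with a green base plate, 130 x 62 x 6 mm, on the rail. Origin: centre of its underside, 14 mm above the worktop. x runs along the handle's length, y along the rail, z up. Two sprung steel clips at x = -45 and +45 mm, each 18 mm long, open upward; fingers have the 72 mm between them, with the plate's top 38 mm below the seated handle's axis.
- green_clips_seat (a point): Middle of the green handle's axis when fully home: 44 mm above the station's origin, 58 mm above the worktop; same axes. Handle lies along x, either way round. Flared jaws (tips 20 mm higher) meet the handle when its axis is about 17 mm above this point, give way at 12 to 16 N for both clips, and close over it as it meets the saddle. Up to 5 mm off in y is guided in.
- red_spatula: Loose red spatula, same shape as the blue one, already clipped home at the red-based station, its blade pointing to the far side. The three stations stand 88 mm apart along the rail, in any order.
- jar_a: Clear glass jar, 66 mm wide, 65 mm tall, standing on the low shelf. Origin under its centre.
- jar_b: Amber glass jar, 60 mm wide, 75 mm tall, standing on the low shelf. Origin under its centre.
- cream_tub: White open tub, 130 x 170 x 60 mm, to the right of the rail. Origin under its centre.

How it is judged:
At the end, for the whole second after the job is handed in: The blue and the green spatula both lie at rest, snapped home in the clips of their own colour: the middle of the handle within 3 mm of the seat in height, 4 mm sideways and 25 mm along the handle, the handle within 0.05 rad of the station's length (either way round), and let go (z of blue_spatula_handle in the frame of blue_clips_seat between -0.003 and 0.003 m and y of blue_spatula_handle in the frame of blue_clips_seat between -0.004 and 0.004 m and x of blue_spatula_handle in the frame of blue_clips_seat between -0.025 and 0.025 m and angle between the x axis of blue_spatula and the x axis of blue_clips, either way round below 0.05 rad and linear speed of each of blue_spatula, green_spatula below 0.02 m/s and z of green_spatula_handle in the frame of green_clips_seat between -0.003 and 0.003 m and y of green_spatula_handle in the frame of green_clips_seat between -0.004 and 0.004 m and x of green_spatula_handle in the frame of green_clips_seat between -0.025 and 0.025 m and angle between the x axis of green_spatula and the x axis of green_clips, either way round below 0.05 rad); the robot touches nothing.
It fails at once if the red spatula is shifted more than 12 mm (distance of red_spatula from where it was at the start of the episode above 0.012 m).
It fails at once if a jar or the tub is moved more than 30 mm (distance of any of jar_a, jar_b, cream_tub from where it was at the start of the episode above 0.03 m).
It also fails if it takes over 67 s, if anything falls off the work surface, if the arm or the gripper's body presses on something with over 40 N, if the wrist force passes 120 N, or if a joint passes its speed limit or range.

### The arm

A 6-joint arm with a two-finger parallel gripper is mounted at the origin on the work surface. World frame = base frame: x ahead of the robot, y to its left, z up, the work surface at z = 0. Lengths are in m, angles in rad, forces in N, time in s.
With the tool pointing down it reaches from about 0.375 to 0.9 m from the base axis. Payload 3.1 kg.
Tool frame: the origin (TCP) lies at the very end of the fingers, on their centre line; the grasp point (between the pads) lies 19 mm behind it (tcp_to_grasp is the distance from the TCP to the grasp point, in m); z points along the fingers, y is the direction in which the jaws open and shut (so a half turn about z gives the same grasp; the last joint's range is limited). The gripper opens to 85 mm and grips with 20 to 120 N. Pads are 22 mm wide; open, the fingers measure 114 mm over their backs; the gripper's body (76 mm by 85 mm) begins 54 mm behind the grasp point. The pads swing forward as they close: fully open they stand 13 mm farther back than shut.
Start: joints at [-1.329, 0.527, 1.433, -0, 1.181, -0.178], TCP at [0.255, -0.571, 0.231] pointing down, gripper open.
Joint ranges: [-3.08, 3.08], [-0.75, 2.2], [0.22, 2.44], [-1.43, 4.57], [0, 2.65], [-2.85, 2.85]. Speed limits (rad/s): [2.79, 2.79, 3.14, 3.14, 3.14, 3.14].

### API

Orientations are given as a unit quaternion [x, y, z, w].
In Python, from station import sense, snapshot, camera_info, sign_off, tcp_to_grasp gives the robot as it stands.
- The arm moves only by the shell command python3 -m inch 'ROWS' [FORCE]. ROWS is JSON, a list of rows, each a list of 3 entries, a list of its own where there are three numbers: the closure, from -1 (fully open) to 1 (shut), so that 0 is half open, then the shift along the tool's x, y, z normalised to -1 to 1, where 1 is 10 cm, then the turn, a rotation vector about the tool's x, y, z normalised to -1 to 1, where 1 is 360 degrees. In form: [[jaw, [dx, dy, dz], [ax, ay, az]], ...]. A call has 1 to 20 rows; each row is the pose to reach, as a shift and turn from the pose commanded when the call began, along the tool's axes at that moment, turning the shorter way round; what a row does not reach only later rows make up. A row lasts 1/10 s, in which the tool goes at most 50 mm and 8.59 degrees, less where a joint would pass 70% of its speed; a pose out of reach is approached as far as the arm can. A call with a number of a shift or a turn outside -1 to 1 is refused whole. A call with a gripper value outside its range is refused whole. The fingers move at their own pace and stop on an object; FORCE is the grip in N (left out, the last holds). Time passes only in rows, so rows that repeat a pose let the fingers close. It gives the time, the measured TCP pose, the force and the opening at its end, in the units of the state.
- sense(): the state, without advancing time (a new reading comes with each control period).
- snapshot(name): name is "side" or "top"; returns (picture, depth): 480x640x3 uint8, blue, green, red; 480x640 float32, m along the optical axis (not along the pixel's ray), 0 where there is no reading.
- camera_info(name): a dict with "K" (3x3 intrinsics, pixels), "origin" and "orientation" of the camera in the world. Camera axes: x right, y down, z forward; pixel columns grow to the right and rows downward; lengths in m; the calibration is good to about 2 mm. A picture is of the moment at which its call begins. camera_info takes no time and is no camera call.
- sign_off(): hands the job in, once; it reports no verdict.
The state is a dict: "t": time; "q": joint angles; "qd": joint speeds; "tau": joint torques, N m; "tcp_pos": TCP position; "tool_rot": TCP orientation; "force": force on the tool from outside, world axes, zero at the start; "ft_torque": the same for the moment, N m; "finger_gap": opening from 0.0 (shut) to 1.0 (fully open).
Only numpy, scipy, OpenCV 4.12 (cv2) and the standard library are available. Lean on these libraries where they do the work, as an engineer would, in place of code of your own. Each camera call takes 0.05 s, during which the arm holds its last target.

## Working session

There is one attempt and no reset: what is moved stays moved. The work goes in short steps, Python scripts to look and compute and a shell command to move; the robot and the scene stay as the last step left them, time stands still between calls to the robot, and variables do not carry over. Pictures are saved under pics/ and viewed, and the job is handed in when it is done.

```bash
mkdir -p pics; ls; python3 - <<'E'
from station import *
import cv2, numpy as np
for n in ("top","side"):
    p,d=snapshot(n); cv2.imwrite(f"pics/{n}0.png",p); np.save(f"pics/{n}0.npy",d)
    c=camera_info(n); print(n,c)
s=sense(); print(s, tcp_to_grasp)
E
```

```text
pics
top {'K': array([[550.06319408,   0.        , 313.79035815],
       [  0.        , 550.06319408, 233.7648841 ],
       [  0.        ,   0.        ,   1.        ]]), 'origin': array([ 0.23181119, -0.04478322,  1.71256534]), 'orientation': array([ 0.72836055, -0.67728028,  0.07241513, -0.0744203 ])}
side {'K': array([[521.77173503,   0.        , 319.92776526],
       [  0.        , 521.77173503, 247.50507352],
       [  0.        ,   0.        ,   1.        ]]), 'origin': array([ 0.20958863, -1.38830604,  0.86388802]), 'orientation': array([ 0.85704435, -0.10183001,  0.06971765, -0.50024501])}
{'t': 0.1, 'q': array([-1.32950675e+00,  5.28321811e-01,  1.43378574e+00,  4.88196498e-06,
        1.18139933e+00, -1.78470734e-01]), 'qd': array([-0.00048332, -0.00233878, -0.00449624,  0.0004418 ,  0.00023883,
        0.00148212]), 'tau': array([ 1.65540951e-04, -4.43303311e+01, -1.78586644e+01, -2.67777577e-04,
        3.88905595e-03,  2.74486302e-05]), 'tcp_pos': array([ 0.25460142, -0.57008398,  0.23045937]), 'tool_rot': array([ 9.78055636e-01,  2.08341681e-01, -2.78012275e-05, -9.56713430e-04]), 'force': array([ 0.86547453, -0.33001119, -0.31509387]), 'ft_torque': array([ 0.04884784,  0.04066639, -0.01457937]), 'finger_gap': 0.9992602759837388} 0.0187
```

View pics/top0.png

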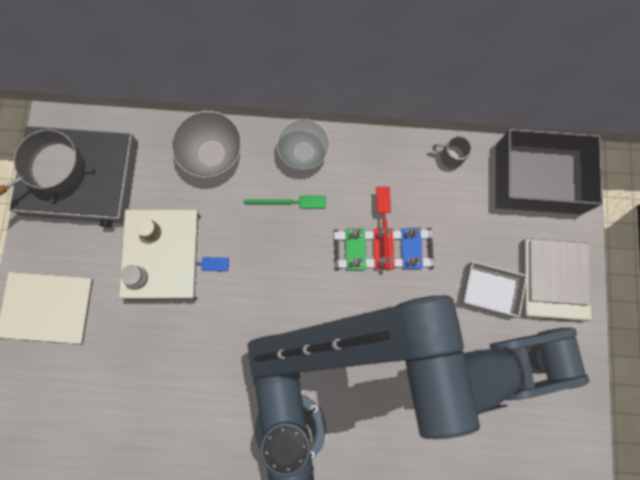

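View pics/side0.png

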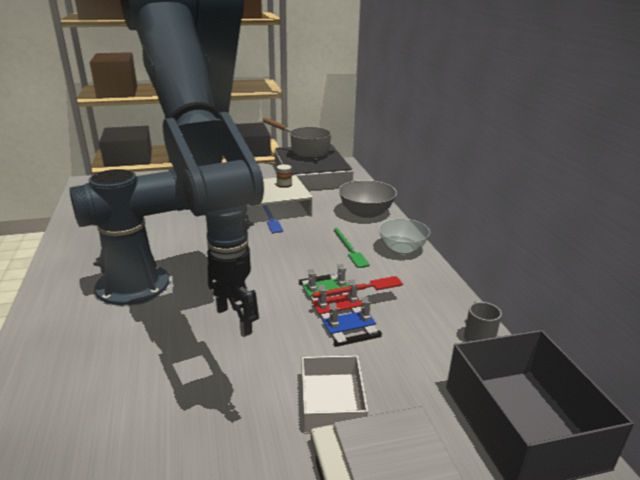

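The top view shows the blue spatula under the shelf with its blade at about (215,264). The green spatula lies in the open from (245,202) to (325,202). The stations, left to right, are green (356,250), red (384,250) and blue (412,250). Next I'll measure them.

```bash
cat > h.py <<'E'
from station import *
import cv2, numpy as np
from scipy.spatial.transform import Rotation as R
def proj(n,uv,z):
    c=camera_info(n);K=c["K"];uv=np.atleast_2d(uv).astype(float)
    r=np.c_[(uv[:,0]-K[0,2])/K[0,0],(uv[:,1]-K[1,2])/K[1,1],np.ones(len(uv))]
    w=R.from_quat(c["orientation"]).apply(r);o=np.array(c["origin"])
    return o+w*((z-o[2])/w[:,2])[:,None]
def pix(n,p):
    c=camera_info(n);K=c["K"]
    q=R.from_quat(c["orientation"]).inv().apply(np.atleast_2d(p)-c["origin"])
    return np.c_[q[:,0]/q[:,2]*K[0,0]+K[0,2],q[:,1]/q[:,2]*K[1,1]+K[1,2]]
def mask(img,col):
    b,g,r=[img[...,i].astype(int) for i in range(3)]
    a={'b':b-np.maximum(g,r),'g':g-np.maximum(b,r),'r':r-np.maximum(b,g)}[col]
    return (a>50)
def comps(img,col,amin=25):
    n,l,s,c=cv2.connectedComponentsWithStats(mask(img,col).astype(np.uint8))
    return [(s[i],c[i],np.argwhere(l==i)[:,::-1]) for i in range(1,n) if s[i,4]>=amin]
E
python3 - <<'E'
from h import *
np.set_printoptions(precision=4,suppress=True)
p=cv2.imread("pics/top0.png")
for col in 'bgr':
    for s,c,px in comps(p,col):
        z=0.02 if s[0]>330 else 0.008
        w=proj("top",px,z)[:,:2]
        rc=cv2.minAreaRect(w.astype(np.float32)*1000)
        print(col,s,c,w.mean(0),rc, w.min(0),w.max(0))
a=p[150:300,80:460]; cv2.imwrite("pics/c1.png",cv2.resize(p[180:280,170:450],None,fx=2.85,fy=2.85,interpolation=cv2.INTER_CUBIC))
E
```

```text
b [402 228  21  40 525] [410.9352 248.4571] [ 0.5641 -0.3336] ((567.5905151367188, -334.8299560546875), (125.18118286132812, 60.035152435302734), 5.352177619934082) [ 0.5037 -0.3699] [ 0.6287 -0.3032]
b [197 258  31  13 337] [214.2641 263.8338] [0.4726 0.2768] ((471.57977294921875, 283.60162353515625), (37.928924560546875, 94.399169921875), 4.1787567138671875) [0.4525 0.2354] [0.4939 0.3309]
g [245 196  81  12 450] [297.9444 201.34  ] [0.6935 0.0315] ((689.9349975585938, 72.92317199707031), (36.507789611816406, 256.47869873046875), 4.210502624511719) [ 0.6755 -0.0558] [0.7173 0.2012]
g [346 229  20  40 528] [355.4356 249.1913] [ 0.5491 -0.1604] ((551.6640014648438, -160.11737060546875), (124.00576782226562, 59.5196647644043), 4.173759937286377) [ 0.4879 -0.1934] [ 0.6153 -0.1273]
r [ 373  186   22   84 1140] [383.407  230.6561] [ 0.6155 -0.2449] ((626.5628662109375, -240.6362762451172), (268.7133483886719, 63.701786041259766), 5.9407854080200195) [ 0.4913 -0.2831] [ 0.7621 -0.212 ]
```

View pics/c1.png

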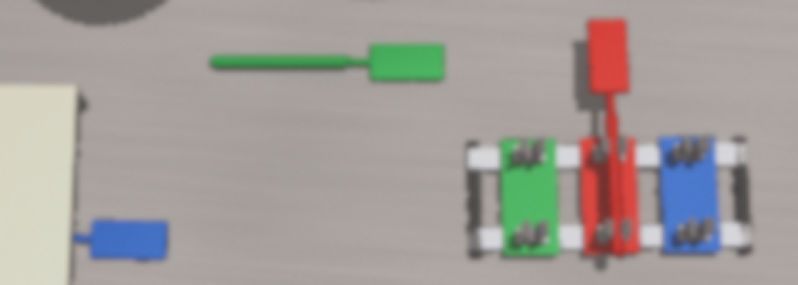

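```bash
python3 - <<'E'
from h import *
np.set_printoptions(precision=4,suppress=True)
for n in ("top","side"):
    p=cv2.imread(f"pics/{n}0.png"); print(n)
    for col in 'bg':
        for s,c,px in comps(p,col):
            st=(s[0]>330 if n=="top" else (c[0]<400 and c[1]>275))
            w=proj(n,px,0.02 if st else 0.008)[:,:2]*1000
            rc=cv2.minAreaRect(w.astype(np.float32))
            print(col,"station" if st else "spat",c,rc)
            if not st:
                if col=='g':
                    h=w[(w[:,1]>w[:,1].min()+115)]
                    print("handle fit",cv2.fitLine(h.astype(np.float32),cv2.DIST_L2,0,.01,.01).ravel(), h.mean(0), w[:,1].min(),w[:,1].max())
                    b=w[w[:,1]<w[:,1].min()+80]
                else: b=w[w[:,1]<w[:,1].min()+80]
                print("blade rect",cv2.minAreaRect(b.astype(np.float32)),b.mean(0))
p=cv2.imread("pics/top0.png")
print("shelf corners",proj("top",[[198,210],[196,299]],0.084))
cv2.imwrite("pics/c2.png",cv2.resize(p[195:310,110:240],None,fx=5,fy=5,interpolation=cv2.INTER_CUBIC))
p=cv2.imread("pics/side0.png")
cv2.imwrite("pics/c3.png",cv2.resize(p[220:350,290:410],None,fx=4.5,fy=4.5,interpolation=cv2.INTER_CUBIC))
p=cv2.imread("pics/top0.png")
cv2.imwrite("pics/c4.png",cv2.resize(p[180:280,330:440],None,fx=5.5,fy=5.5,interpolation=cv2.INTER_CUBIC))
E
```

```text
top
b station [410.9352 248.4571] ((567.5905151367188, -334.82989501953125), (125.18124389648438, 60.035133361816406), 5.352246284484863)
b spat [214.2641 263.8338] ((471.5797424316406, 283.60162353515625), (37.92890930175781, 94.39918518066406), 4.17874813079834)
blade rect ((472.1492004394531, 275.8076477050781), (37.92891311645508, 78.7696533203125), 4.178756237030029) [472.5885 274.8167]
g spat [297.9444 201.34  ] ((689.9349975585938, 72.92317199707031), (36.507789611816406, 256.47869873046875), 4.210502624511719)
handle fit [  0.0733  -0.9973 687.3271 130.5471] [687.3271 130.5471] -55.82464815408589 201.1800001122241
blade rect ((696.4113159179688, -15.047340393066406), (36.507789611816406, 80.06153869628906), 4.210502624511719) [696.2493 -14.9281]
g station [355.4356 249.1913] ((551.6640014648438, -160.11737060546875), (124.0057601928711, 59.5196647644043), 4.173758506774902)
side
b spat [274.4144 225.7838] ((475.136474609375, 277.0628662109375), (37.98440933227539, 82.1985855102539), 2.338602304458618)
blade rect ((475.1923522949219, 275.69500732421875), (37.98440933227539, 79
[... 201 characters left out ...]
.9296 239.0282] ((692.1077270507812, 125.68545532226562), (10.53679370880127, 174.0495147705078), 4.3926544189453125)
handle fit [  0.0837  -0.9965 687.9347 182.6525] [687.9347 182.6525] 38.84927691467621 212.36744835283994
blade rect ((696.1378784179688, 78.94485473632812), (9.851997375488281, 80.19208526611328), 5.018178462982178) [695.3945  82.6216]
g spat [358.3614 258.994 ] ((699.6658935546875, -13.729316711425781), (40.365196228027344, 84.10172271728516), 4.235196113586426)Traceback (most recent call last):
  File "<stdin>", line 14, in <module>
cv2.error: OpenCV(4.12.0) /io/opencv/modules/imgproc/src/linefit.cpp:50: error: (-215:Assertion failed) count > 0 in function 'fitLine2D_wods'
```

```bash
python3 - <<'E'
from h import *
np.set_printoptions(precision=4,suppress=True)
p=cv2.imread("pics/side0.png")
cv2.imwrite("pics/c3.png",cv2.resize(p[260:350,290:410],None,fx=6,fy=6,interpolation=cv2.INTER_CUBIC))
for s,c,px in comps(p,'g'): 
    w=proj("side",px,0.02)[:,:2]*1000; print(c,cv2.minAreaRect(w.astype(np.float32)))
p=cv2.imread("pics/top0.png")
print("shelf corners",proj("top",[[198,210],[196,299]],0.084))
cv2.imwrite("pics/c2.png",cv2.resize(p[195:310,110:240],None,fx=5,fy=5,interpolation=cv2.INTER_CUBIC))
cv2.imwrite("pics/c4.png",cv2.resize(p[215:280,330:440],None,fx=7,fy=7,interpolation=cv2.INTER_CUBIC))
E
```

```text
[343.9296 239.0282] ((685.3425903320312, 104.45851135253906), (10.389083862304688, 171.60926818847656), 4.392653465270996)
[358.3614 258.994 ] ((692.7947387695312, -33.00162124633789), (39.79928207397461, 82.92256927490234), 4.2351393699646)
[328.    283.698] ((556.5027465820312, -153.34881591796875), (61.89679718017578, 48.33017349243164), 6.062265872955322)
[307.4359 290.0769] ((496.446044921875, -166.6089630126953), (14.127457618713379, 59.1681022644043), 5.8401288986206055)
shelf corners [[0.6233 0.33   0.084 ]
 [0.3537 0.3047 0.084 ]]
```

View pics/c2.png

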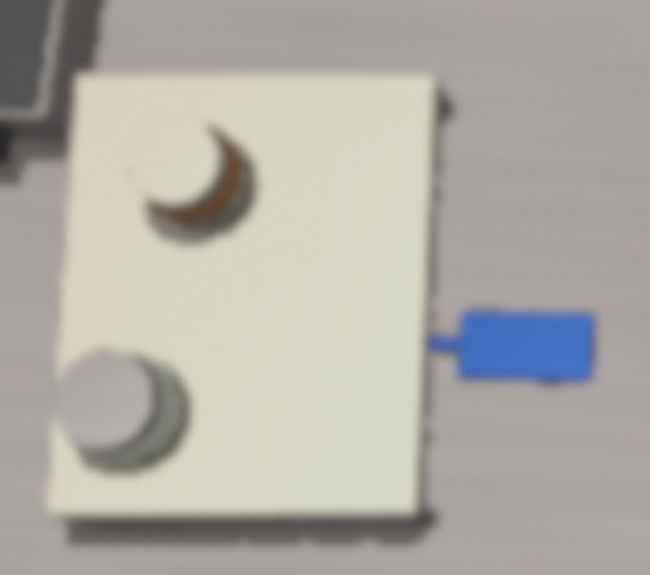

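View pics/c3.png

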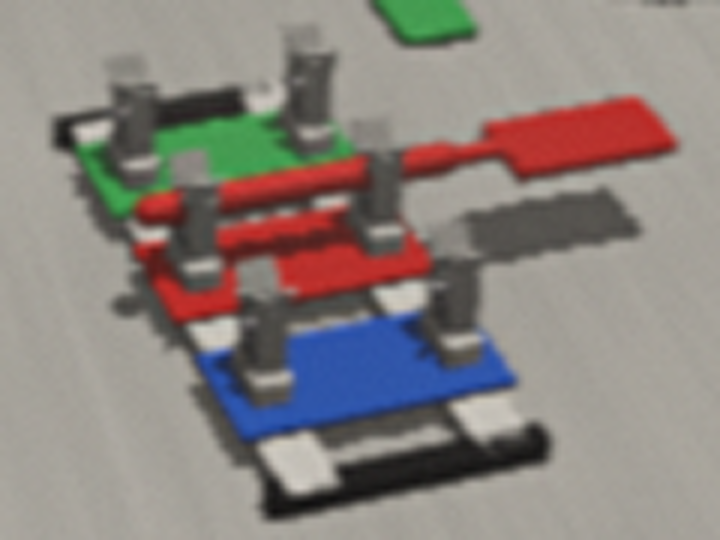

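View pics/c4.png

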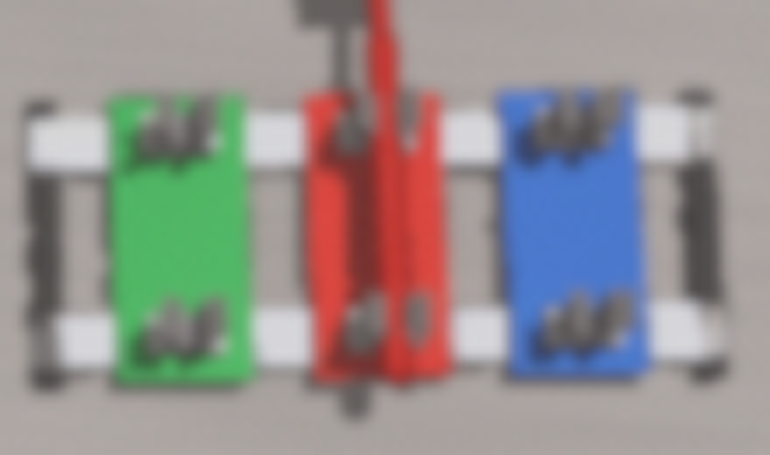

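```bash
python3 - <<'E'
from h import *
np.set_printoptions(precision=4,suppress=True)
Q={'g':[(110,97),(246,95),(253,382),(115,382)],'r':[(307,95),(440,94),(452,378),(316,381)],'b':[(500,92),(635,90),(648,376),(511,378)]}
C={}
for k,q in Q.items():
    uv=(np.array(q)+.5)/7-.5+[330,215]; w=proj("top",uv,.02)[:,:2]*1000
    e=(w[0]+w[1]-w[2]-w[3])/2
    C[k]=w.mean(0);print(k,w.mean(0),np.linalg.norm(e),np.degrees(np.arctan2(e[1],e[0])),np.linalg.norm(w[0]-w[1]))
d=C['g']-C['b'];print(np.linalg.norm(d),np.degrees(np.arctan2(-d[0],d[1])))
# red handle at z .058
p=cv2.imread("pics/top0.png");
print("side view blue corners")
q=[(200,352),(418,315),(517,380),(250,435)] 
E
```

```text
g [ 551.0307 -160.2423] 129.88247433133836 4.420947220957476 61.295672476185295
r [ 558.3855 -248.3852] 129.4923517013902 4.709183695978202 59.97025826653417
b [ 566.1098 -335.2393] 130.01613052397474 4.397917846679308 60.94034668869016
175.6454599066765 4.9248645641399555
side view blue corners
```

```bash
cat >> h.py <<'E'
def go(x,y,z,psi):
    s=sense();M=R.from_quat(s["tool_rot"]).as_matrix()
    p=np.degrees(np.arctan2(M[1,0],M[0,0])); d=M.T@(np.array([x,y,z])-s["tcp_pos"])
    print("t",round(s["t"],2),"tcp",np.round(s["tcp_pos"]*1000,1),"psi",round(p,2),"tilt",np.round(M[:2,2],4),"F",np.round(s["force"],1),"gap",round(s["finger_gap"],3),"q",np.round(s["q"],2))
    print("need tool shift",np.round(d/0.1,3),"az",round(-((psi-p+180)%360-180)/360,4))
E
python3 -m inch '[[-1,[0.5,-0.5,0],[0,0,-0.024]],[-1,[1,-1,0],[0,0,-0.0477]],[-1,[1,-1,0],[0,0,-0.195]],[-1,[1,-1,0],[0,0,-0.195]],[-1,[1,-1,0],[0,0,-0.195]],[-1,[1,-1,0],[0,0,-0.195]],[-1,[1,-1,0],[0,0,-0.195]],[-1,[1,-1,0],[0,0,-0.195]],[-1,[1,-1,0],[0,0,-0.195]]]' 100
python3 -m inch '[[-1,[0.5,0.5,0],[0,0,0]],[-1,[1,1,0],[0,0,0]],[-1,[1,1,0],[0,0,0]]]'
python3 -m inch '[[-1,[0.5,0.5,0],[0,0,0]],[-1,[1,1,0],[0,0,0]],[-1,[1,1,0],[0,0,0]]]'
python3 -c "
from h import *
go(.4735,.261,.1,94.2)"
```

```text
t: 1.0
tcp_pos: [0.3052, -0.4383, 0.231]
tool_rot: [0.68, 0.733, 0.0, -0.0]
force: [-0.6, 0.2, 0.2]
finger_gap: 1.004
t: 1.3
tcp_pos: [0.3983, -0.3297, 0.231]
tool_rot: [0.682, 0.732, 0.0, -0.0]
force: [0.3, 0.2, 0.0]
finger_gap: 1.001
t: 1.6
tcp_pos: [0.4911, -0.2221, 0.2312]
tool_rot: [0.681, 0.732, 0.0, -0.0]
force: [-0.7, -0.4, -1.1]
finger_gap: 1.002
t 1.6 tcp [ 491.1 -222.1  231.2] psi 94.14 tilt [-0.0001  0.0005] F [-0.7 -0.4 -1.1] gap 1.002 q [-0.63  0.41  1.65  0.    1.08 -0.7 ]
need tool shift [4.831 0.173 1.314] az -0.0002
```

```bash

python3 -m inch '[[-1,[0.5,0,0],[0,0,0]],[-1,[1,0,0],[0,0,0]]]' >/dev/null
python3 -m inch '[[-1,[0.5,0,0],[0,0,0]],[-1,[1,0,0],[0,0,0]]]' >/dev/null
python3 -m inch '[[-1,[0.5,0,0],[0,0,0]],[-1,[1,0,0],[0,0,0]]]' >/dev/null
python3 -m inch '[[-1,[0.5,0,0],[0,0,0]],[-1,[1,0,0],[0,0,0]]]' >/dev/null
python3 -m inch '[[-1,[0.4,0.08,0.5],[0,0,0]],[-1,[0.83,0.17,1],[0,0,0]],[-1,[0.83,0.17,1],[0,0,0]],[-1,[0.83,0.17,1],[0,0,0]]]'
python3 - <<'E'
from h import *
go(.4735,.261,.004,94.2)
p,d=snapshot("top"); cv2.imwrite("pics/t1.png",cv2.resize(p[180:340,120:320],None,fx=4,fy=3.75,interpolation=cv2.INTER_CUBIC)); 
E
```

```text
t: 2.8
tcp_pos: [0.4688, 0.2601, 0.1279]
tool_rot: [0.68, 0.733, -0.003, -0.002]
force: [-1.6, -0.8, -0.0]
finger_gap: 0.999
t 2.8 tcp [468.8 260.1 127.9] psi 94.32 tilt [-0.0064 -0.0016] F [-1.6 -0.8 -0. ] gap 0.999 q [0.3  0.56 1.75 0.   0.84 0.22]
need tool shift [0.007 0.055 1.239] az 0.0003
```

View pics/t1.png

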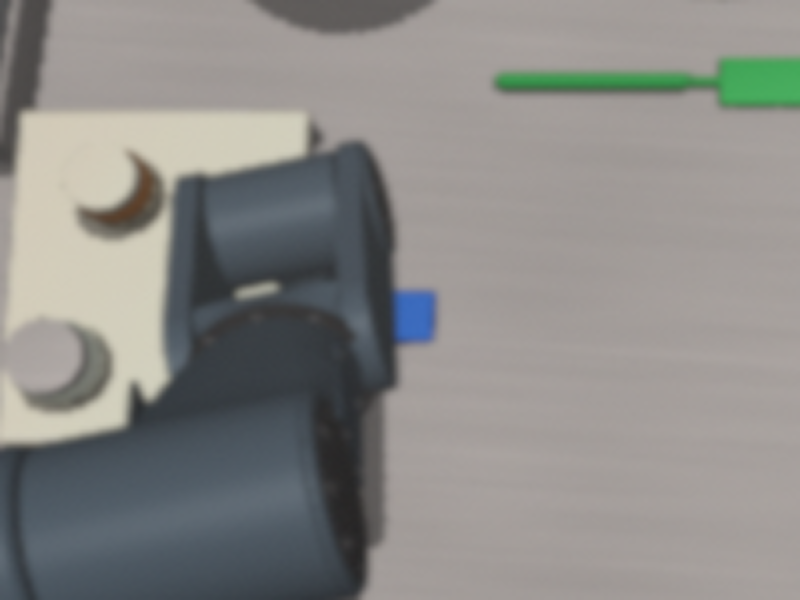

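```bash

python3 - <<'E'
from h import *
p,d=snapshot("side"); cv2.imwrite("pics/s1.png",cv2.resize(p[90:300,130:410],None,fx=2.8,fy=2.8,interpolation=cv2.INTER_CUBIC)); 
# top-depth heights of arm
p,d=snapshot("top"); c=camera_info("top");K=c["K"]
v,u=np.mgrid[200:330,110:240]; z=d[200:330,110:240]
P=np.stack([(u-K[0,2])/K[0,0]*z,(v-K[1,2])/K[1,1]*z,z],-1).reshape(-1,3)
W=R.from_quat(c["orientation"]).apply(P)+c["origin"]
for y in np.arange(.24,.56,.04):
    print(round(y,2),[ (lambda m: round(float(np.median(W[m,2])),2) if m.sum()>3 else None)((abs(W[:,1]-y)<.02)&(abs(W[:,0]-x)<.02)) for x in np.arange(.28,.66,.04)])
E
```

```text
0.24 [0.81, 0.01, 0.57, 0.01, 0.43, 0.46, 0.0, 0.0, 0.0, 0.0]
0.28 [0.81, 0.01, 0.55, 0.53, 0.46, 0.46, 0.0, 0.0, 0.0, 0.0]
0.32 [None, None, None, None, 0.49, 0.46, None, None, 0.08, 0.0]
0.36 [None, None, None, None, None, 0.08, None, None, 0.08, 0.0]
0.4 [None, None, None, 0.09, None, None, None, 0.09, 0.08, 0.0]
0.44 [None, None, 0.09, 0.09, 0.08, 0.08, 0.11, 0.13, 0.08, 0.0]
0.48 [None, None, 0.09, 0.15, 0.09, 0.09, 0.09, 0.16, 0.09, 0.0]
0.52 [None, None, 0.08, 0.15, 0.09, 0.08, 0.08, 0.08, 0.09, 0.0]
0.56 [None, -0.0, 0.0, 0.0, 0.0, 0.01, 0.08, 0.08, 0.08, 0.01]
```

View pics/s1.png

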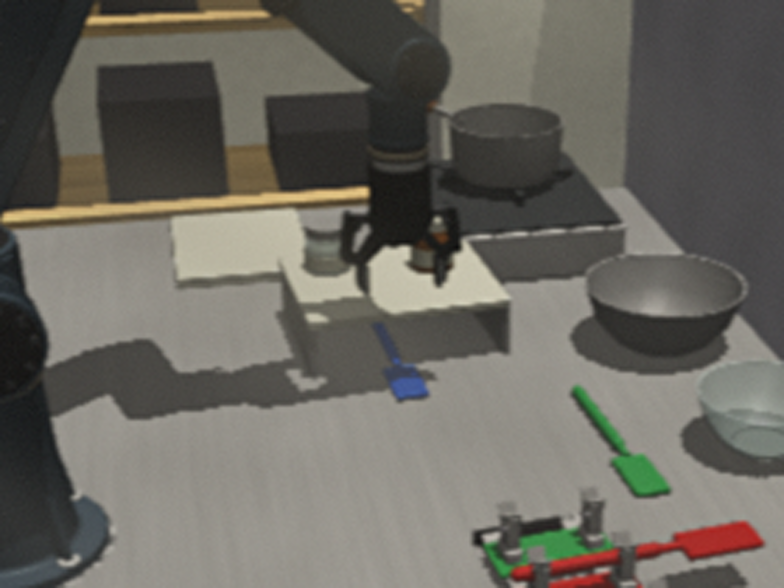

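```bash

python3 -m inch '[[-1,[0,0,0.5],[0,0,0]],[-1,[0,0,0.9],[0,0,0]],[-1,[0,0,1],[0,0,0]],[-1,[0,0,1],[0,0,0]]]'
python3 -c "
from h import *
go(.4735,.261,.003,94.2)"
```

```text
t: 3.35
tcp_pos: [0.4711, 0.2575, 0.0313]
tool_rot: [0.681, 0.732, -0.001, -0.0]
force: [0.7, -0.1, 0.2]
finger_gap: 1.001
t 3.35 tcp [471.1 257.5  31.3] psi 94.14 tilt [-0.0014 -0.0005] F [ 0.7 -0.1  0.2] gap 1.001 q [ 0.29  0.73  1.79 -0.    0.62  0.22]
need tool shift [0.033 0.027 0.283] az -0.0002
```

```bash

python3 -m inch '[[-1,[0,0.02,0.15],[0,0,0]],[-1,[0,0.02,0.28],[0,0,0]],[-1,[0,0.02,0.28],[0,0,0]],[1,[0,0.02,0.28],[0,0,0]],[1,[0,0.02,0.28],[0,0,0]],[1,[0,0.02,0.28],[0,0,0]],[1,[0,0.02,0.28],[0,0,0]],[1,[0,0.02,0.28],[0,0,0]],[1,[0,0.02,0.28],[0,0,0]]]' 60
python3 - <<'E'
from h import *
go(.4735,.261,.003,94.2)
p,d=snapshot("side"); cv2.imwrite("pics/s2.png",cv2.resize(p[130:280,200:400],None,fx=4,fy=4,interpolation=cv2.INTER_CUBIC)); 
E
```

```text
t: 4.25
tcp_pos: [0.4735, 0.259, 0.0044]
tool_rot: [0.68, 0.733, 0.001, 0.0]
force: [-1.1, -0.6, 5.3]
finger_gap: 0.484
t 4.25 tcp [473.5 259.    4.4] psi 94.25 tilt [0.0014 0.0005] F [-1.1 -0.6  5.3] gap 0.484 q [0.29 0.78 1.79 0.   0.57 0.22]
need tool shift [0.02  0.001 0.014] az 0.0001
```

View pics/s2.png

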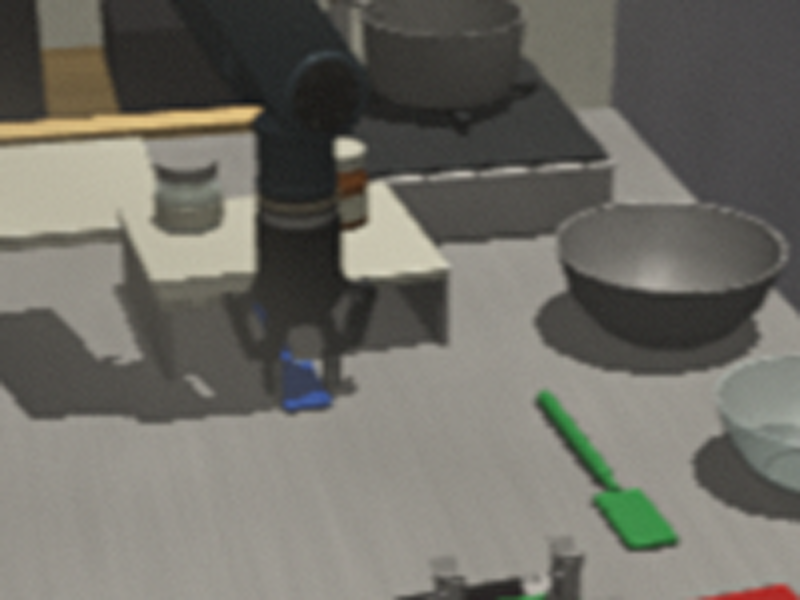

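```bash

python3 -m inch '[[1,[-0.1,0,-0.01],[0,0,0]],[1,[-0.3,0,-0.01],[0,0,0]],[1,[-0.55,0,-0.01],[0,0,0]],[1,[-0.8,0,-0.01],[0,0,0]],[1,[-1,0,-0.01],[0,0,0]]]'
python3 -m inch '[[1,[-0.25,0,0],[0,0,0]],[1,[-0.5,0,0],[0,0,0]],[1,[-0.75,0,0],[0,0,0]],[1,[-1,0,0],[0,0,0]],[1,[-1,0,0],[0,0,0]]]'
python3 - <<'E'
from h import *
go(.4735,.03,.004,94.2)
p,d=snapshot("top"); cv2.imwrite("pics/t3.png",cv2.resize(p[180:340,120:320],None,fx=4,fy=3.75,interpolation=cv2.INTER_CUBIC)); 
E
```

```text
t: 4.8
tcp_pos: [0.4806, 0.1574, 0.0045]
tool_rot: [0.681, 0.733, 0.0, 0.0]
force: [0.7, -0.1, -0.7]
finger_gap: 0.484
t: 5.3
tcp_pos: [0.4886, 0.0564, 0.0045]
tool_rot: [0.682, 0.732, 0.0, 0.001]
force: [0.8, 0.5, -0.6]
finger_gap: 0.482
t 5.3 tcp [488.6  56.4   4.5] psi 94.03 tilt [ 0.001  -0.0005] F [ 0.8  0.5 -0.6] gap 0.482 q [-0.11  0.76  1.92 -0.    0.47 -0.18]
need tool shift [-0.253 -0.169  0.005] az -0.0005
```

View pics/t3.png

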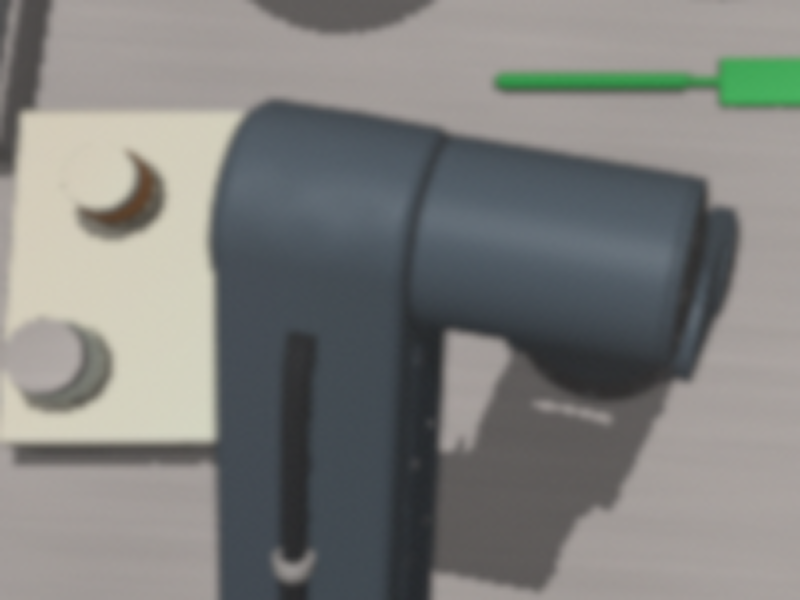

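```bash

python3 -m inch '[[1,[-0.2,0,0],[0,0,0]],[1,[-0.3,0,0],[0,0,0]],[1,[-0.3,0,0],[0,0,0]],[-1,[-0.3,0,0],[0,0,0]],[-1,[-0.3,0,0],[0,0,0]],[-1,[-0.3,0,0],[0,0,0]],[-1,[-0.3,0,-0.3],[0,0,0]],[-1,[-0.3,0,-0.8],[0,0,0]]]'
python3 -m inch '[[-1,[0.5,0,0],[0,0,0]],[-1,[1,0,0],[0,0,0]],[-1,[1,0,0],[0,0,0]]]'
python3 - <<'E'
from h import *
p,d=snapshot("side"); cv2.imwrite("pics/s4.png",cv2.resize(p[130:280,200:400],None,fx=4,fy=4,interpolation=cv2.INTER_CUBIC)); 
p,d=snapshot("top"); cv2.imwrite("pics/t4.png",cv2.resize(p[180:340,120:320],None,fx=4,fy=3.75,interpolation=cv2.INTER_CUBIC)); 
go(.479,.185,.1,94.2)
E
```

```text
t: 6.15
tcp_pos: [0.4879, 0.0301, 0.0827]
tool_rot: [0.68, 0.733, -0.002, -0.003]
force: [1.4, -0.3, -0.2]
finger_gap: 0.998
t: 6.45
tcp_pos: [0.4812, 0.1343, 0.0849]
tool_rot: [0.678, 0.735, 0.0, -0.0]
force: [-0.8, -0.6, -0.3]
finger_gap: 1.003
t 6.55 tcp [482.1 130.6  84.3] psi 94.49 tilt [-0.0001 -0.0002] F [-0.1 -0.6 -0.7] gap 0.999 q [ 0.04  0.6   1.87 -0.    0.67 -0.04]
need tool shift [ 0.545  0.012 -0.157] az 0.0008
```

View pics/s4.png

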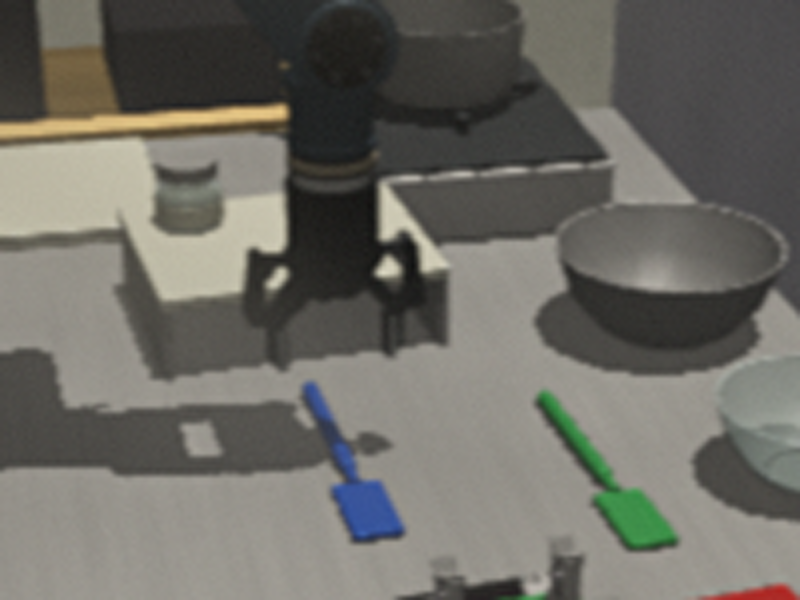

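View pics/t4.png

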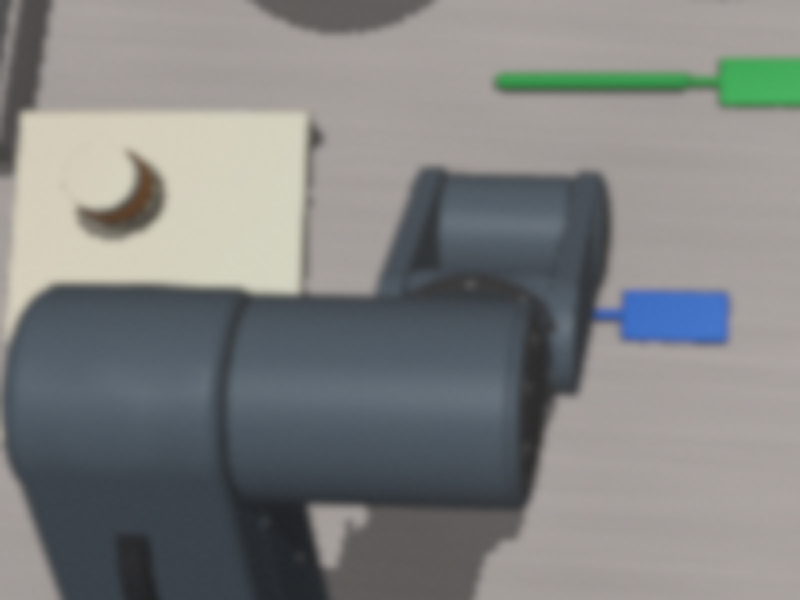

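The side view shows the blue spatula lying clear of the shelf, with its blade at crop (367,510). I'll measure its pose from both views.

```bash

python3 - <<'E'
from h import *
np.set_printoptions(precision=4,suppress=True)
print(proj("top",[[302.0,264.3],[275.2,264.0],[268.8,263.8]],.009)*1000)  # tip, blade root, neck/handle end
# side: tip mid, handle far end (full px), z~.009
uv=np.array([[384,536],[350,484],[350,474],[311,386]])/4+[200,130]
print(proj("side",uv,.009)*1000)
E
```

```text
[[490.9252   2.9305   9.    ]
 [485.767   86.6022   9.    ]
 [484.9395 106.6167   9.    ]]
[[496.0193  -3.5106   9.    ]
 [485.6875  83.614    9.    ]
 [488.9001 100.0764   9.    ]
 [485.5298 265.3221   9.    ]]
```

```bash

python3 -m inch '[[-1,[0.4,0.02,0.1],[0,0,0]],[-1,[0.56,0.02,0.5],[0,0,0]],[-1,[0.56,0.02,0.75],[0,0,0]],[-1,[0.56,0.02,0.8],[0,0,0]],[-1,[0.56,0.02,0.8],[0,0,0]],[1,[0.56,0.02,0.8],[0,0,0]],[1,[0.56,0.02,0.8],[0,0,0]],[1,[0.56,0.02,0.8],[0,0,0]],[1,[0.56,0.02,0.8],[0,0,0]],[1,[0.56,0.02,0.8],[0,0,0]],[1,[0.56,0.02,0.8],[0,0,0]],[1,[0.56,0.02,0.8],[0,0,0]],[1,[0.56,0.02,0.8],[0,0,0]],[1,[0.56,0.02,0.8],[0,0,0]]]' 110
python3 -c "
from h import *
go(.479,.185,.1,94.2)"
```

```text
t: 7.95
tcp_pos: [0.481, 0.1851, 0.0054]
tool_rot: [0.68, 0.733, 0.001, 0.0]
force: [0.2, -0.7, 6.8]
finger_gap: 0.138
t 7.95 tcp [481.  185.1   5.4] psi 94.25 tilt [0.0014 0.0001] F [ 0.2 -0.7  6.8] gap 0.138 q [ 0.15  0.76  1.86 -0.    0.52  0.08]
need tool shift [ 0.    -0.019 -0.946] az 0.0001
```

```bash

python3 -m inch '[[1,[0,0,-0.2],[0,0,0]],[1,[0,0,-0.6],[0,0,0]],[1,[0,0,-1],[0,0,0]],[1,[0,0,-1],[0,0,0]]]'
python3 -m inch '[[1,[-0.3,0.3,-0.3],[0,0,0]],[1,[-0.6,0.6,-0.4],[0,0,0]],[1,[-0.7,0.7,-0.4],[0,0,0]],[1,[-0.7,0.7,-0.4],[0,0,0]]]'
python3 - <<'E'
from h import *
p,d=snapshot("side"); cv2.imwrite("pics/s5.png",cv2.resize(p[130:280,200:400],None,fx=4,fy=4,interpolation=cv2.INTER_CUBIC)); 
go(.479,.185,.1,94.2)
E
```

```text
t: 8.35
tcp_pos: [0.4838, 0.1858, 0.1088]
tool_rot: [0.68, 0.733, 0.004, 0.003]
force: [1.2, 0.5, -0.7]
finger_gap: 0.132
t: 8.75
tcp_pos: [0.5571, 0.119, 0.1439]
tool_rot: [0.681, 0.732, 0.0, 0.0]
force: [-0.1, 0.8, -1.0]
finger_gap: 0.134
t 8.8 tcp [554.6 120.1 143.2] psi 94.15 tilt [-0.0029  0.0004] F [-0.7  0.2 -1.4] gap 0.129 q [ 0.02  0.57  1.66  0.    0.92 -0.06]
need tool shift [ 0.702 -0.706  0.434] az -0.0001
```

View pics/s5.png

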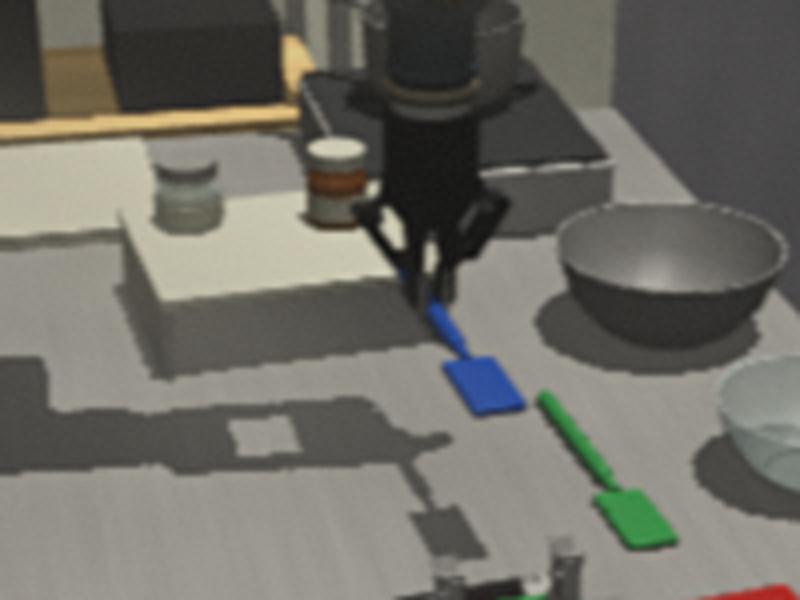

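```bash

python3 -m inch '[[1,[-0.3,0,-0.1],[0,0,0]],[1,[-0.7,0,-0.1],[0,0,0]],[1,[-1,0,-0.1],[0,0,0]]]' >/dev/null
python3 -m inch '[[1,[-0.4,0,0],[0,0,-0.0]],[1,[-0.8,0,0],[0,0,-0.02]],[1,[-1,0,0],[0,0,-0.04]],[1,[-1,0,0],[0,0,-0.06]],[1,[-1,0,0],[0,0,-0.08]],[1,[-1,0,0],[0,0,-0.1]],[1,[-1,0,0],[0,0,-0.12]],[1,[-1,0,0],[0,0,-0.14]],[1,[-1,0,0],[0,0,-0.16]],[1,[-1,0,0],[0,0,-0.18]],[1,[-1,0,0],[0,0,-0.2]],[1,[-1,0,0],[0,0,-0.22]],[1,[-1,0,0],[0,0,-0.24]],[1,[-1,0,0],[0,0,-0.2514]],[1,[-1,0,0],[0,0,-0.2514]]]'
python3 - <<'E'
from h import *
go(.567,-.3353,.15,184.7)
E
```

```text
t: 10.6
tcp_pos: [0.568, -0.0767, 0.1528]
tool_rot: [-0.042, 0.999, 0.001, -0.002]
force: [0.3, 0.0, -0.5]
finger_gap: 0.129
t 10.6 tcp [568.  -76.7 152.8] psi -175.16 tilt [-0.005  0.002] F [ 0.3  0.  -0.5] gap 0.129 q [-0.33  0.56  1.64  0.    0.95 -1.98]
need tool shift [ 0.228 -2.576  0.023] az 0.0004
```

```bash

python3 -m inch '[[1,[0,-0.3,0],[0,0,0]],[1,[0.1,-0.7,0],[0,0,0]],[1,[0.1,-1,0],[0,0,0]]]' >/dev/null
python3 -m inch '[[1,[0,-0.4,0],[0,0,0]],[1,[0.1,-0.8,0],[0,0,0]],[1,[0.1,-1,0],[0,0,0]]]' >/dev/null
python3 -m inch '[[1,[0,-0.3,0],[0,0,0]],[1,[0.03,-0.57,0],[0,0,0.0004]],[1,[0.03,-0.57,0],[0,0,0.0004]],[1,[0.03,-0.57,0],[0,0,0.0004]]]'
python3 - <<'E'
from h import *
go(.567,-.3353,.15,184.7)
p,d=snapshot("side"); cv2.imwrite("pics/s6.png",cv2.resize(p[200:370,260:460],None,fx=4,fy=3.5,interpolation=cv2.INTER_CUBIC)); 
p,d=snapshot("top"); cv2.imwrite("pics/t6.png",cv2.resize(p[150:300,320:480],None,fx=4,fy=4,interpolation=cv2.INTER_CUBIC)); 
E
```

```text
t: 11.6
tcp_pos: [0.5681, -0.3356, 0.1533]
tool_rot: [-0.04, 0.999, 0.001, -0.001]
force: [0.4, 0.5, -1.1]
finger_gap: 0.129
t 11.6 tcp [ 568.1 -335.6  153.3] psi -175.45 tilt [-0.002   0.0027] F [ 0.4  0.5 -1.1] gap 0.129 q [-0.7   0.66  1.41  0.    1.08 -2.35]
need tool shift [0.011 0.003 0.033] az -0.0004
```

View pics/s6.png

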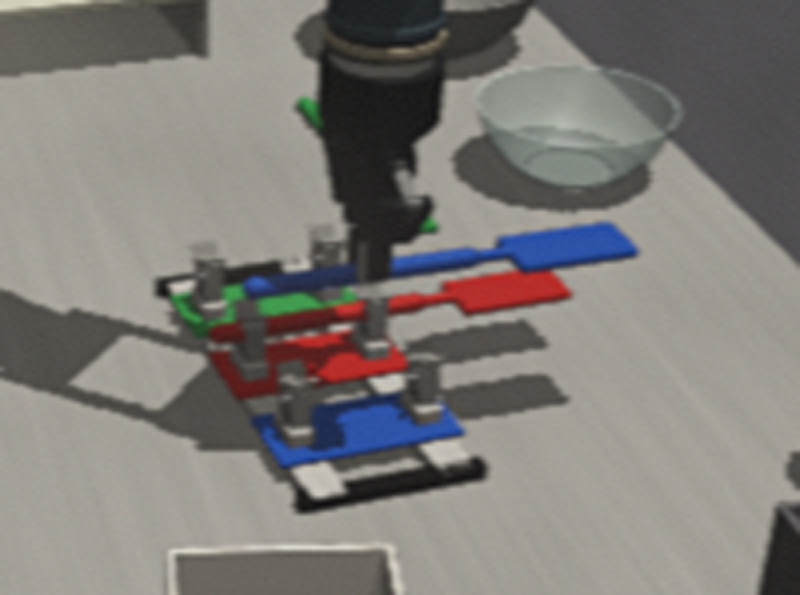

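View pics/t6.png

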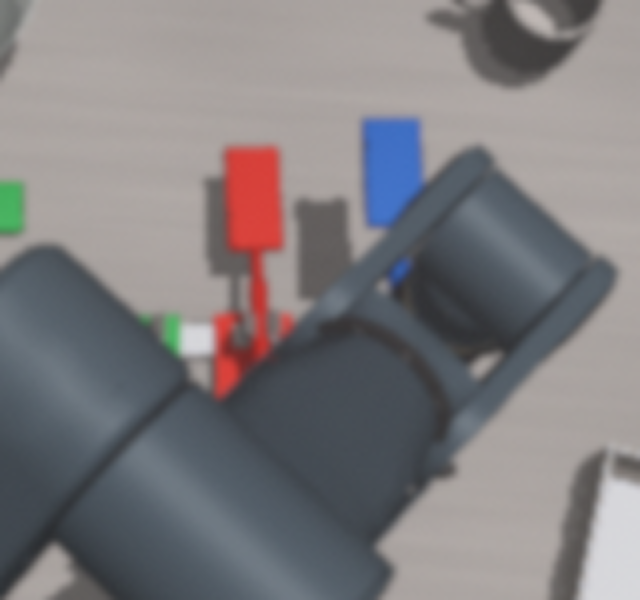

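```bash

python3 - <<'E'
from h import *
np.set_printoptions(precision=1,suppress=True)
p=proj("side",[[322.0,281.7],[419,269.4]],.156)*1000; print(p, p.mean(0))
u=np.array([[393,119],[397,226]])/4+[320,150]
print(proj("top",u,.158)*1000)
# red compare at z .058: blade far-end and near end
u=np.array([[252,147],[256,249]])/4+[320,150]
print("red",proj("top",u,.062)*1000)
E
```

```text
[[ 492.3 -338.6  156. ]
 [ 752.4 -337.   156. ]] [ 622.3 -337.8  156. ]
[[ 744.7 -324.2  158. ]
 [ 663.3 -329.8  158. ]]
red [[ 745.4 -232.3   62. ]
 [ 663.6 -239.1   62. ]]
```

```bash

python3 -m inch '[[1,[-0.03,0.01,0.2],[0,0,-0.0012]],[1,[-0.03,0.01,0.5],[0,0,-0.0012]],[1,[-0.03,0.01,0.7],[0,0,-0.0012]],[1,[-0.03,0.01,0.73],[0,0,-0.0012]],[1,[-0.03,0.01,0.73],[0,0,-0.0012]]]'
python3 -m inch '[[1,[0,0,0.05],[0,0,0]],[1,[0,0,0.1],[0,0,0]],[1,[0,0,0.13],[0,0,0]],[1,[0,0,0.13],[0,0,0]]]'
python3 - <<'E'
from h import *
go(.57,-.3345,.055,185)
p,d=snapshot("side"); cv2.imwrite("pics/s7.png",cv2.resize(p[240:370,290:440],None,fx=5,fy=4.5,interpolation=cv2.INTER_CUBIC)); 
E
```

```text
t: 12.2
tcp_pos: [0.5716, -0.3342, 0.0808]
tool_rot: [-0.045, 0.999, 0.001, -0.001]
force: [1.0, -0.4, -0.7]
finger_gap: 0.131
t: 12.6
tcp_pos: [0.5729, -0.3358, 0.0708]
tool_rot: [-0.044, 0.999, -0.001, 0.001]
force: [0.1, 3.2, 7.1]
finger_gap: 0.135
t 12.6 tcp [ 572.9 -335.8   70.8] psi -174.96 tilt [ 0.0028 -0.001 ] F [0.1 3.2 7.1] gap 0.135 q [-0.7   0.77  1.45  0.    0.92 -2.36]
need tool shift [0.028 0.015 0.158] az 0.0001
```

View pics/s7.png

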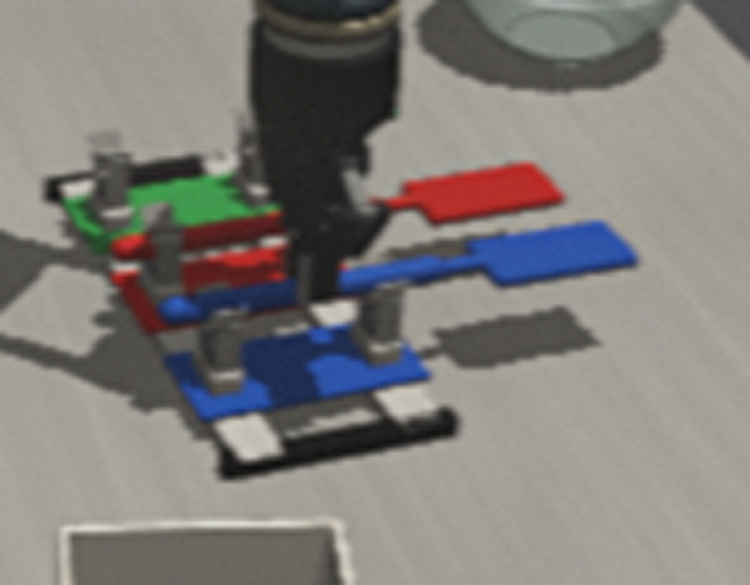

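```bash

python3 -m inch '[[1,[0,0.015,0.04],[0,0,0]],[1,[0,0.015,0.08],[0,0,0]],[1,[0,0.015,0.12],[0,0,0]],[1,[0,0.015,0.15],[0,0,0]],[1,[0,0.015,0.15],[0,0,0]]]'
python3 - <<'E'
from h import *
go(.57,-.3345,.055,185)
p,d=snapshot("side"); cv2.imwrite("pics/s8.png",cv2.resize(p[240:370,290:440],None,fx=5,fy=4.5,interpolation=cv2.INTER_CUBIC)); 
E
```

```text
t: 13.15
tcp_pos: [0.5722, -0.3346, 0.0552]
tool_rot: [-0.044, 0.999, -0.001, 0.001]
force: [-1.8, 2.7, 8.0]
finger_gap: 0.131
t 13.15 tcp [ 572.2 -334.6   55.2] psi -174.92 tilt [ 0.0014 -0.0012] F [-1.8  2.7  8. ] gap 0.131 q [-0.7   0.79  1.45  0.    0.89 -2.36]
need tool shift [0.022 0.003 0.002] az 0.0002
```

View pics/s8.png

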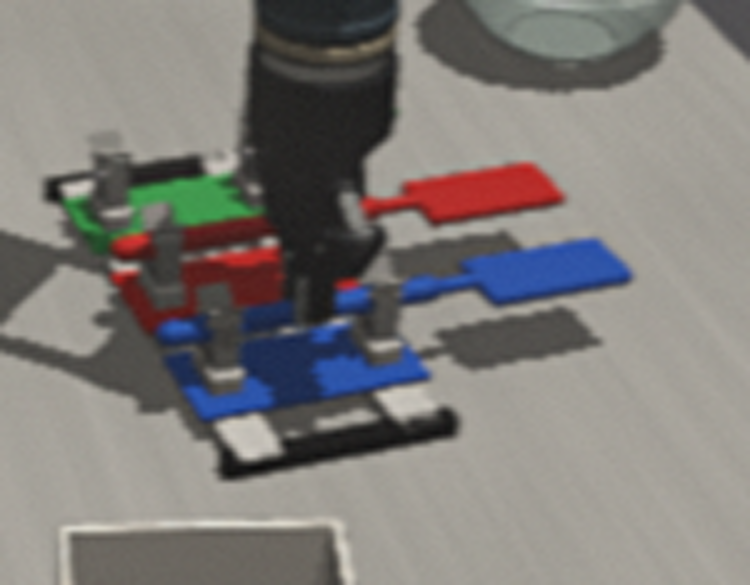

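```bash

python3 -m inch '[[1,[0,0,0.03],[0,0,0]],[1,[0,0,0.06],[0,0,0]],[1,[0,0,0.06],[0,0,0]]]'
python3 -c "
from h import *
go(.57,-.3345,.055,185)"
```

```text
t: 13.5
tcp_pos: [0.5723, -0.3347, 0.0549]
tool_rot: [-0.045, 0.999, -0.001, 0.001]
force: [-8.4, 6.7, 35.5]
finger_gap: 0.128
t 13.5 tcp [ 572.3 -334.7   54.9] psi -174.9 tilt [ 0.0018 -0.002 ] F [-8.4  6.7 35.5] gap 0.128 q [-0.7   0.79  1.45 -0.    0.89 -2.36]
need tool shift [ 0.022  0.004 -0.001] az 0.0003
```

```bash

python3 -m inch '[[1,[0,-0.005,-0.08],[0,0,0]],[1,[0,-0.005,-0.08],[0,0,0]],[-0.3,[0,-0.005,-0.08],[0,0,0]],[-0.3,[0,-0.005,-0.08],[0,0,0]],[-0.3,[0,-0.005,-0.08],[0,0,0]],[-0.3,[0,-0.005,-0.3],[0,0,0]],[-0.3,[0,-0.005,-0.7],[0,0,0]],[-0.3,[0,-0.005,-1],[0,0,0]]]'
python3 -m inch '[[-1,[0,0.4,0],[0,0,0]],[-1,[0,0.8,0],[0,0,0]],[-1,[0,1,0],[0,0,0]]]' >/dev/null
python3 -m inch '[[-1,[0,0.4,0],[0,0,0]],[-1,[0,0.8,0],[0,0,0]],[-1,[0,1,0],[0,0,0]]]'
python3 - <<'E'
from h import *
go(.6885,.125,.004,94.2)
p,d=snapshot("side"); cv2.imwrite("pics/s9.png",cv2.resize(p[240:370,290:440],None,fx=5,fy=4.5,interpolation=cv2.INTER_CUBIC)); 
p,d=snapshot("top"); cv2.imwrite("pics/t9.png",cv2.resize(p[170:300,300:450],None,fx=5,fy=4.5,interpolation=cv2.INTER_CUBIC)); 
E
```

```text
t: 14.3
tcp_pos: [0.5719, -0.3353, 0.1486]
tool_rot: [-0.044, 0.999, -0.0, 0.0]
force: [-0.6, -1.0, 0.7]
finger_gap: 0.652
t: 14.9
tcp_pos: [0.5531, -0.1328, 0.147]
tool_rot: [-0.045, 0.999, 0.001, -0.001]
force: [-0.4, -0.5, 0.1]
finger_gap: 1.006
t 14.9 tcp [ 553.1 -132.8  147. ] psi -174.85 tilt [-0.0016  0.0011] F [-0.4 -0.5  0.1] gap 1.006 q [-0.43  0.56  1.65  0.    0.93 -2.09]
need tool shift [-1.582  2.445  1.43 ] az 0.2526
```

View pics/s9.png

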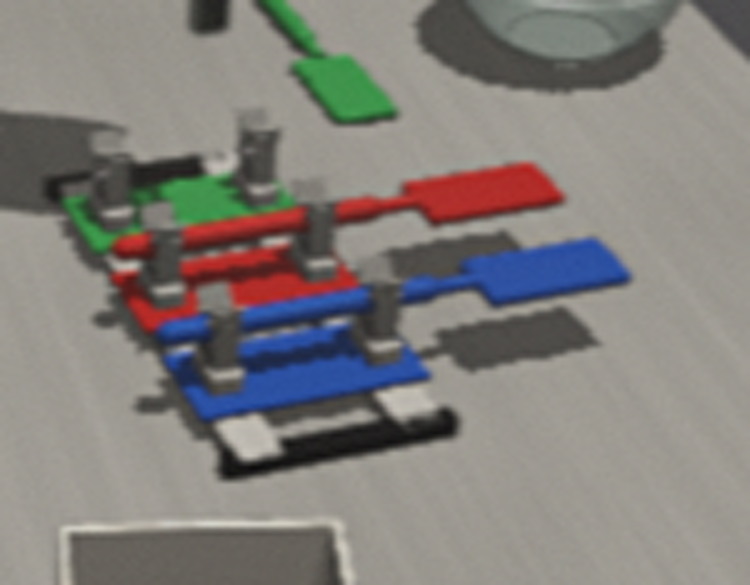

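View pics/t9.png

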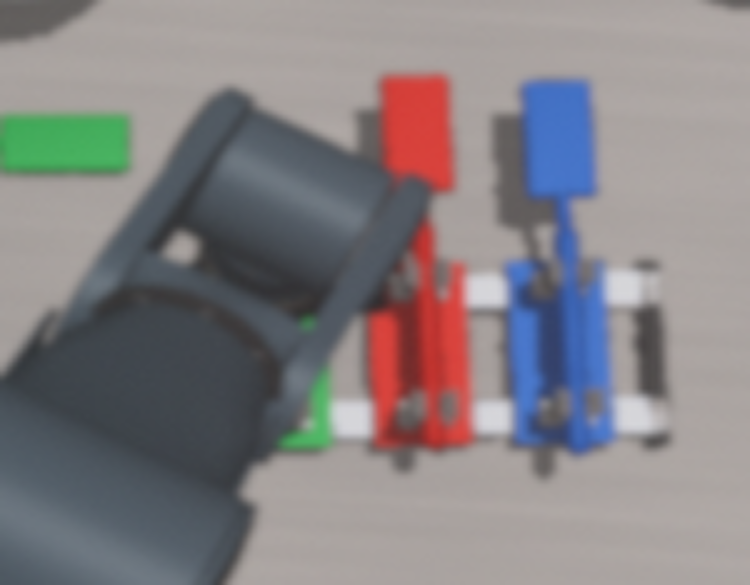

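```bash

python3 -m inch '[[-1,[-0.3,0.5,0],[0,0,0.023]],[-1,[-0.6,1,0],[0,0,0.046]],[-1,[-0.7,1,0],[0,0,0.069]],[-1,[-0.7,1,0],[0,0,0.092]],[-1,[-0.7,1,0],[0,0,0.115]],[-1,[-0.7,1,0],[0,0,0.138]],[-1,[-0.7,1,0],[0,0,0.16]],[-1,[-0.7,1,0],[0,0,0.184]],[-1,[-0.7,1,0],[0,0,0.207]],[-1,[-0.7,1,0],[0,0,0.23]],[-1,[-0.7,1,0],[0,0,0.2526]],[-1,[-0.7,1,0],[0,0,0.2526]]]'
python3 -c "
from h import *
go(.6885,.125,.004,94.2)"
```

```text
t: 16.2
tcp_pos: [0.6158, -0.0312, 0.1471]
tool_rot: [0.682, 0.732, 0.0, 0.001]
force: [0.0, 0.5, -0.0]
finger_gap: 0.998
t 16.2 tcp [615.8 -31.2 147.1] psi 94.06 tilt [ 0.001  -0.0008] F [ 0.   0.5 -0. ] gap 0.998 q [-0.23  0.62  1.53 -0.    0.99 -0.3 ]
need tool shift [1.508 0.834 1.431] az -0.0004
```

```bash

python3 -m inch '[[-1,[0.4,0.3,0.1],[0,0,0]],[-1,[0.8,0.6,0.2],[0,0,0]],[-1,[1,0.83,0.3],[0,0,0]],[-1,[1,0.83,0.3],[0,0,0]]]' >/dev/null
python3 -m inch '[[-1,[0.3,0,0.3],[0,0,0]],[-1,[0.5,0,0.6],[0,0,0]],[-1,[0.5,0,0.8],[0,0,0]],[-1,[0.5,0,0.8],[0,0,0]]]'
python3 - <<'E'
from h import *
go(.6885,.125,.004,94.2)
p,d=snapshot("side"); cv2.imwrite("pics/s10.png",cv2.resize(p[180:290,270:430],None,fx=5,fy=5,interpolation=cv2.INTER_CUBIC)); 
E
```

```text
t: 17.0
tcp_pos: [0.6841, 0.1251, 0.0337]
tool_rot: [0.68, 0.733, -0.003, -0.002]
force: [-0.8, -0.2, 0.4]
finger_gap: 0.998
t 17.0 tcp [684.1 125.1  33.7] psi 94.26 tilt [-0.0075 -0.0008] F [-0.8 -0.2  0.4] gap 0.998 q [ 0.02  0.86  1.36 -0.    0.93 -0.05]
need tool shift [-0.005  0.046  0.296] az 0.0002
```

View pics/s10.png

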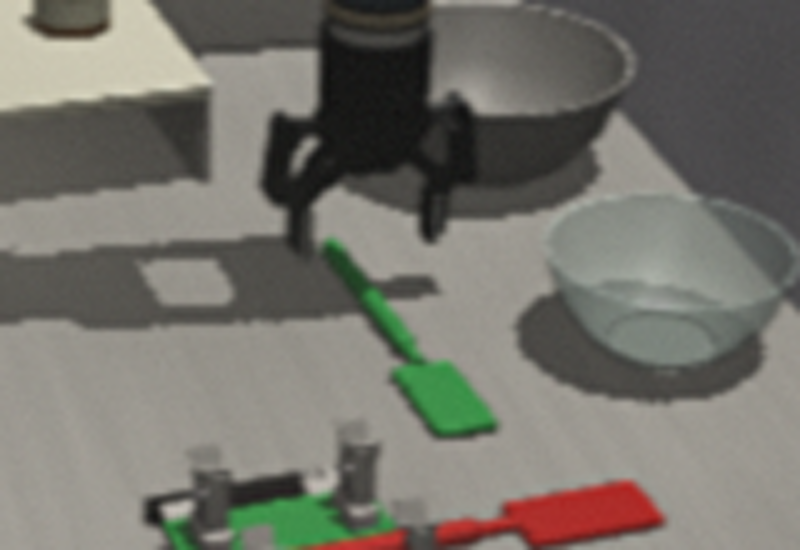

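```bash

python3 -m inch '[[-1,[0,0.02,0.15],[0,0,0]],[-1,[0,0.02,0.28],[0,0,0]],[-1,[0,0.02,0.28],[0,0,0]],[1,[0,0.02,0.28],[0,0,0]],[1,[0,0.02,0.28],[0,0,0]],[1,[0,0.02,0.28],[0,0,0]],[1,[0,0.02,0.28],[0,0,0]],[1,[0,0.02,0.28],[0,0,0]],[1,[0,0.02,0.28],[0,0,0]],[1,[0,0.02,0.28],[0,0,0]],[1,[0,0.02,0.28],[0,0,0]],[1,[0,0.02,0.28],[0,0,0]]]' 110
python3 -c "
from h import *
go(.6885,.125,.004,94.2)"
```

```text
t: 18.25
tcp_pos: [0.6892, 0.126, 0.0104]
tool_rot: [0.681, 0.732, 0.0, 0.0]
force: [-2.4, -0.1, 5.3]
finger_gap: 0.097
t 18.25 tcp [689.2 126.   10.4] psi 94.11 tilt [0.0007 0.0001] F [-2.4 -0.1  5.3] gap 0.097 q [ 0.02  0.89  1.36  0.    0.89 -0.05]
need tool shift [-0.01  -0.008  0.064] az -0.0003
```

The grip sits too high: TCP z is 10 mm and the gap is narrower than it was for blue. I'll reopen, go lower and grip again.

```bash

python3 -m inch '[[-1,[0,0,0],[0,0,0]],[-1,[0,0,0],[0,0,0]],[-1,[0,0,0],[0,0,0]],[-1,[0,0,0],[0,0,0]]]'
python3 -c "
from h import *
go(.6885,.125,.003,94.2)"
```

```text
t: 18.65
tcp_pos: [0.6888, 0.1259, 0.009]
tool_rot: [0.681, 0.732, -0.0, -0.0]
force: [0.3, 0.5, 0.4]
finger_gap: 0.774
t 18.65 tcp [688.8 125.9   9. ] psi 94.11 tilt [-0.0004 -0.    ] F [0.3 0.5 0.4] gap 0.774 q [ 0.02  0.9   1.36 -0.    0.89 -0.05]
need tool shift [-0.009 -0.004  0.06 ] az -0.0002
```

```bash

python3 -m inch '[[-1,[0,0,0.03],[0,0,0]],[-1,[0,0,0.055],[0,0,0]],[-1,[0,0,0.055],[0,0,0]],[1,[0,0,0.055],[0,0,0]],[1,[0,0,0.055],[0,0,0]],[1,[0,0,0.055],[0,0,0]],[1,[0,0,0.055],[0,0,0]],[1,[0,0,0.055],[0,0,0]],[1,[0,0,0.055],[0,0,0]],[1,[0,0,0.055],[0,0,0]],[1,[0,0,0.055],[0,0,0]],[1,[0,0,0.055],[0,0,0]]]' 110
python3 -c "
from h import *
go(.6885,.125,.003,94.2)"
```

```text
t: 19.85
tcp_pos: [0.6892, 0.1259, 0.0044]
tool_rot: [0.681, 0.732, 0.0, 0.0]
force: [-1.7, 0.2, 5.2]
finger_gap: 0.131
t 19.85 tcp [689.2 125.9   4.4] psi 94.1 tilt [0.0006 0.0001] F [-1.7  0.2  5.2] gap 0.131 q [ 0.02  0.9   1.36  0.    0.88 -0.05]
need tool shift [-0.009 -0.008  0.014] az -0.0003
```

```bash

python3 -m inch '[[1,[0,0,-0.2],[0,0,0]],[1,[0,0,-0.6],[0,0,0]],[1,[0,-0.2,-1],[0,0,0]],[1,[0,-0.6,-1],[0,0,0]],[1,[0,-0.8,-1],[0,0,0]]]'
python3 -m inch '[[1,[-0.3,-0.2,-0.3],[0,0,0]],[1,[-0.7,-0.35,-0.45],[0,0,0]],[1,[-1,-0.35,-0.45],[0,0,0]]]'
python3 -c "
from h import *
go(.551,-.16,.15,184.9)"
```

```text
t: 20.35
tcp_pos: [0.6063, 0.1203, 0.1045]
tool_rot: [0.681, 0.732, -0.001, -0.001]
force: [-0.3, 0.1, -1.3]
finger_gap: 0.139
t: 20.65
tcp_pos: [0.5802, 0.0168, 0.1503]
tool_rot: [0.681, 0.732, 0.0, 0.001]
force: [0.0, 0.4, -1.2]
finger_gap: 0.132
t 20.65 tcp [580.2  16.8 150.3] psi 94.16 tilt [ 0.0011 -0.0005] F [ 0.   0.4 -1.2] gap 0.132 q [-0.16  0.57  1.62 -0.    0.95 -0.24]
need tool shift [-1.742 -0.42   0.004] az -0.2521
```

```bash

python3 -m inch '[[1,[-0.3,0,0],[0,0,-0.02]],[1,[-0.7,-0.2,0],[0,0,-0.04]],[1,[-0.9,-0.4,0],[0,0,-0.06]],[1,[-0.9,-0.4,0],[0,0,-0.08]],[1,[-0.9,-0.4,0],[0,0,-0.1]],[1,[-0.9,-0.4,0],[0,0,-0.12]],[1,[-0.9,-0.4,0],[0,0,-0.14]],[1,[-0.9,-0.4,0],[0,0,-0.16]],[1,[-0.9,-0.4,0],[0,0,-0.18]],[1,[-0.9,-0.4,0],[0,0,-0.2]],[1,[-0.9,-0.4,0],[0,0,-0.22]],[1,[-0.9,-0.4,0],[0,0,-0.24]],[1,[-0.9,-0.4,0],[0,0,-0.252]],[1,[-0.9,-0.4,0],[0,0,-0.252]]]' >/dev/null
python3 -m inch '[[1,[0,-0.4,0],[0,0,0]],[1,[0,-0.8,0],[0,0,0]],[1,[0,-0.85,0],[0,0,0]],[1,[0,-0.85,0],[0,0,0]]]'
python3 - <<'E'
from h import *
go(.551,-.16,.15,184.9)
p,d=snapshot("side"); cv2.imwrite("pics/s11.png",cv2.resize(p[200:350,260:440],None,fx=4.4,fy=4,interpolation=cv2.INTER_CUBIC)); 
p,d=snapshot("top"); cv2.imwrite("pics/t11.png",cv2.resize(p[150:300,300:460],None,fx=4,fy=4,interpolation=cv2.INTER_CUBIC)); 
E
```

```text
t: 22.45
tcp_pos: [0.555, -0.1606, 0.1483]
tool_rot: [-0.04, 0.999, 0.0, -0.0]
force: [0.2, 0.1, -1.3]
finger_gap: 0.135
t 22.45 tcp [ 555.  -160.6  148.3] psi -175.38 tilt [-0.0005  0.0003] F [ 0.2  0.1 -1.3] gap 0.135 q [-0.48  0.57  1.63  0.    0.94 -2.13]
need tool shift [ 0.039  0.01  -0.017] az -0.0008
```

View pics/s11.png

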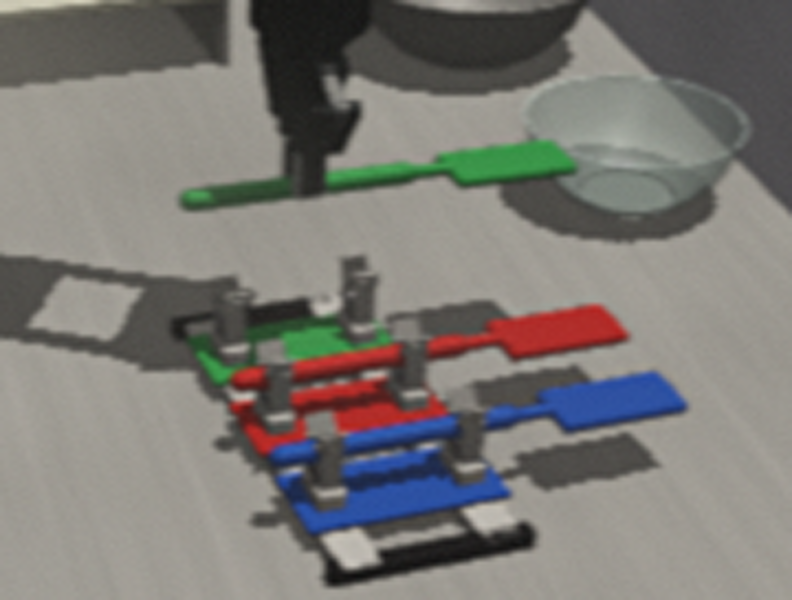

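View pics/t11.png

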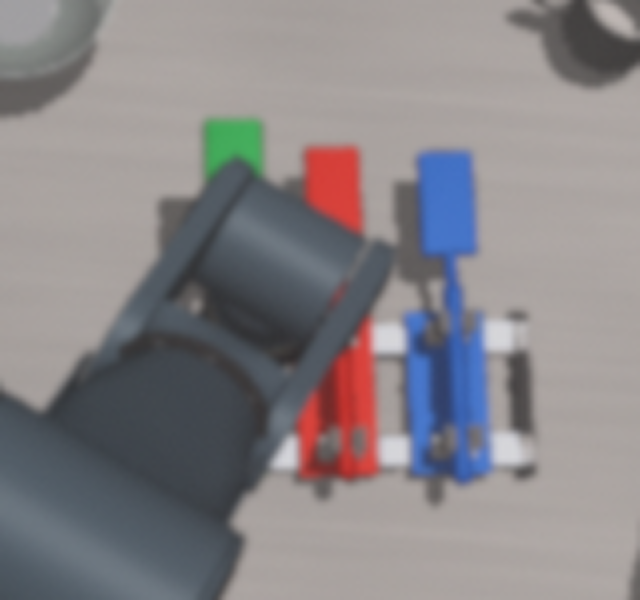

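```bash

python3 - <<'E'
from h import *
np.set_printoptions(precision=1,suppress=True)
f=lambda q,z:proj("top",np.array([q])/4+[300,150],z)*1000
e=np.array([np.cos(.083),np.sin(.083),0])*185
for q,z in (((234,119),.157),((332,147),.063),((446,152),.063)): a=f(q,z); print(a,a-e)
a=proj("side",np.array([[183,200],[572,155]])/[4.4,4]+[260,200],.152)*1000; print(a)
E
```

```text
[[ 732.  -148.3  157. ]] [[ 547.7 -163.6  157. ]]
[[ 745.1 -232.1   63. ]] [[ 560.7 -247.5   63. ]]
[[ 747.6 -321.1   63. ]] [[ 563.2 -336.5   63. ]]
[[ 478.5 -165.5  152. ]
 [ 741.6 -155.9  152. ]]
```

```bash

python3 -m inch '[[1,[0,0.015,0.2],[0,0,-0.001]],[1,[0,0.015,0.5],[0,0,-0.001]],[1,[0,0.015,0.66],[0,0,-0.001]],[1,[0,0.015,0.68],[0,0,-0.001]],[1,[0,0.015,0.68],[0,0,-0.001]]]'
python3 -m inch '[[1,[0,0,0.05],[0,0,0]],[1,[0,0,0.1],[0,0,0]],[1,[0,0,0.13],[0,0,0]],[1,[0,0,0.13],[0,0,0]]]'
python3 - <<'E'
from h import *
go(.555,-.159,.0545,185)
p,d=snapshot("side"); cv2.imwrite("pics/s12.png",cv2.resize(p[230:350,290:430],None,fx=5,fy=4.5,interpolation=cv2.INTER_CUBIC)); 
E
```

```text
t: 23.05
tcp_pos: [0.5547, -0.1566, 0.0806]
tool_rot: [-0.046, 0.999, 0.0, -0.001]
force: [0.8, 0.2, -1.7]
finger_gap: 0.135
t: 23.45
tcp_pos: [0.5569, -0.159, 0.0698]
tool_rot: [-0.045, 0.999, -0.001, 0.002]
force: [-0.6, 0.1, 5.6]
finger_gap: 0.134
t 23.45 tcp [ 556.9 -159.    69.8] psi -174.81 tilt [ 0.0047 -0.0026] F [-0.6  0.1  5.6] gap 0.134 q [-0.47  0.69  1.68 -0.    0.77 -2.13]
need tool shift [0.02  0.002 0.153] az 0.0005
```

View pics/s12.png

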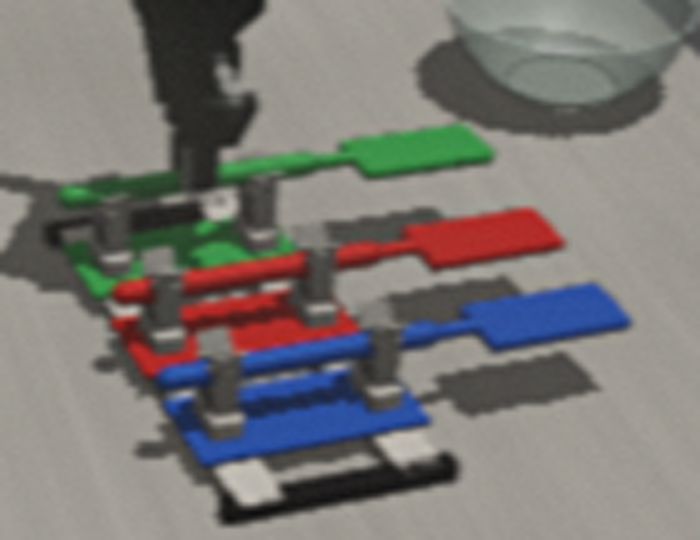

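```bash

python3 -m inch '[[1,[0,0,0.04],[0,0,0]],[1,[0,0,0.08],[0,0,0]],[1,[0,0,0.12],[0,0,0]],[1,[0,0,0.15],[0,0,0]],[1,[0,0,0.15],[0,0,0]]]'
python3 -m inch '[[1,[0,0,0.03],[0,0,0]],[1,[0,0,0.05],[0,0,0]],[1,[0,0,0.05],[0,0,0]]]'
python3 -c "
from h import *
go(.555,-.159,.0545,185)"
```

```text
t: 24.0
tcp_pos: [0.556, -0.1592, 0.0541]
tool_rot: [-0.046, 0.999, -0.001, 0.001]
force: [-1.8, -1.7, 6.5]
finger_gap: 0.133
t: 24.3
tcp_pos: [0.5561, -0.1593, 0.0538]
tool_rot: [-0.046, 0.999, -0.002, 0.002]
force: [-8.5, 0.8, 37.6]
finger_gap: 0.13
t 24.3 tcp [ 556.1 -159.3   53.8] psi -174.74 tilt [ 0.0036 -0.0034] F [-8.5  0.8 37.6] gap 0.13 q [-0.47  0.72  1.68 -0.    0.73 -2.13]
need tool shift [ 0.011  0.004 -0.007] az 0.0007
```

Stiff stop at the expected height, so it's home. I'll back off, release, lift and check.

```bash

python3 -m inch '[[1,[0,0,-0.07],[0,0,0]],[1,[0,0,-0.07],[0,0,0]],[-0.3,[0,0,-0.07],[0,0,0]],[-0.3,[0,0,-0.07],[0,0,0]],[-0.3,[0,0,-0.07],[0,0,0]],[-0.3,[0,0,-0.3],[0,0,0]],[-0.3,[0,0,-0.7],[0,0,0]],[-0.3,[0,0,-1],[0,0,0]]]'
python3 -m inch '[[-0.3,[0,0.4,-0.4],[0,0,0]],[-0.3,[0,0.8,-0.8],[0,0,0]],[-0.3,[0,1,-1],[0,0,0]]]'
python3 -m inch '[[-0.3,[0,0.4,0],[0,0,0]],[-0.3,[0,0.8,0],[0,0,0]],[-0.3,[0,1,0],[0,0,0]],[-0.3,[0,1,0],[0,0,0]]]' >/dev/null
python3 -m inch '[[-0.3,[0,0.4,0],[0,0,0]],[-0.3,[0,0.8,0],[0,0,0]],[-0.3,[0,1,0],[0,0,0]],[-0.3,[0,1,0],[0,0,0]]]'
python3 - <<'E'
from h import *
p,d=snapshot("side"); cv2.imwrite("pics/s13.png",cv2.resize(p[230:350,290:430],None,fx=5,fy=4.5,interpolation=cv2.INTER_CUBIC)); 
p,d=snapshot("top"); cv2.imwrite("pics/t13.png",cv2.resize(p[170:300,320:450],None,fx=5,fy=4.5,interpolation=cv2.INTER_CUBIC)); cv2.imwrite("pics/t13f.png",p)
E
```

```text
t: 25.1
tcp_pos: [0.5551, -0.1575, 0.1491]
tool_rot: [-0.045, 0.999, 0.0, -0.0]
force: [-0.2, -0.6, 0.1]
finger_gap: 0.647
t: 25.4
tcp_pos: [0.5456, -0.0566, 0.2496]
tool_rot: [-0.045, 0.999, 0.0, 0.0]
force: [0.9, -0.3, 0.5]
finger_gap: 0.653
t: 26.2
tcp_pos: [0.5275, 0.1424, 0.2476]
tool_rot: [-0.047, 0.999, 0.0, -0.0]
force: [-0.2, -0.2, -0.3]
finger_gap: 0.651
```

View pics/s13.png

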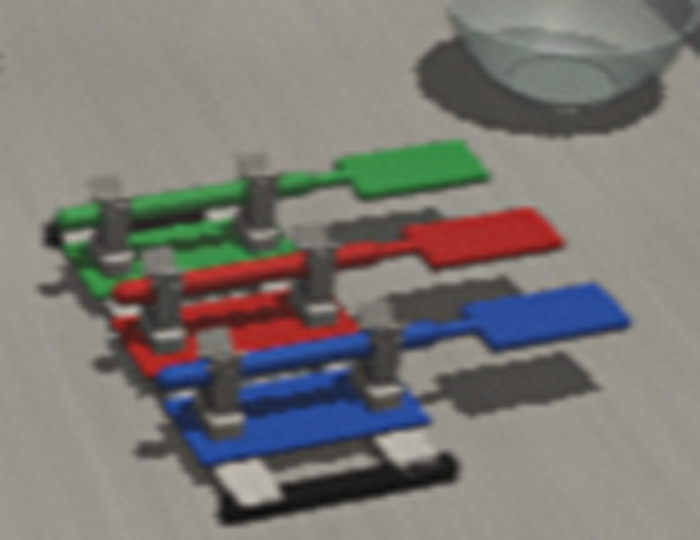

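View pics/t13.png

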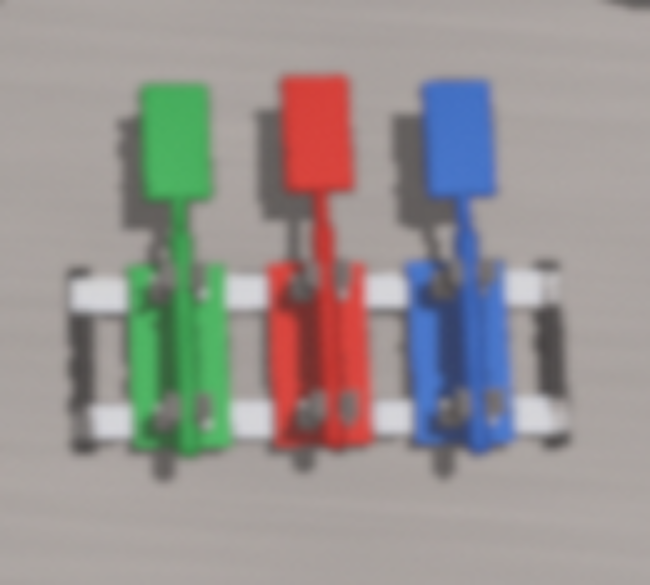

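View pics/t13f.png

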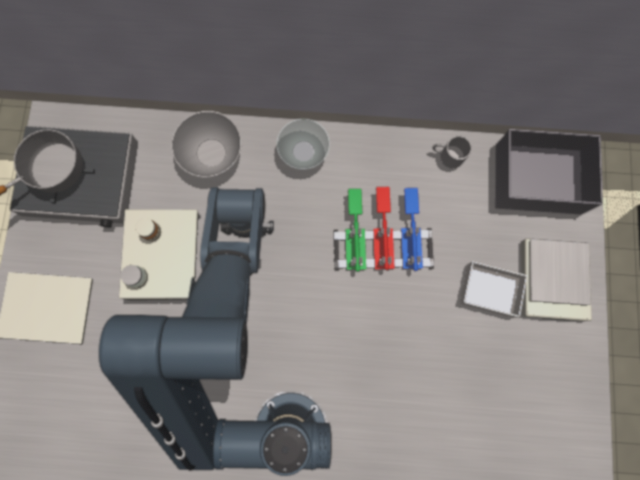

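All three spatulas sit alike in their clips, and the jars, tub and red spatula look unmoved. The arm is clear of everything, so I'm handing in.

```bash
python3 -c "
from station import *
s=sense();print(s['t'],s['qd'].round(3)); print(sign_off())"
```

```text
26.3 [-0.024 -0.002  0.001 -0.     0.     0.002]
the job is handed in; nothing more can be done
None
```

The blue and the green spatula are both pressed home in the clips of their own colour, and I handed the job in at 26.3 s. `sign_off` gives no verdict, so this rests on my own checks.

- **Blue:** this was the one under the shelf. I pulled it out about 23 cm by the blade, let it go in the open, took it again by the middle of the handle, and pressed it into the blue clips.
- **Green:** the first grip was too high on the handle, so I opened, went lower and gripped again. Then I pressed it into the green clips.
- **Seating:** each handle met the flared jaws, then stopped hard with the fingertips about 54–55 mm above the worktop. That matches a handle axis near the 58 mm seat height, and the stop held at 35–38 N.
- **Last pictures, both cameras:** the blue and green handles lie level and in line, as the red one does in its clips. The red spatula, jars and tub look unmoved, and the gripper is empty and well clear.
- **Disagreements:** the two cameras differed by 5–9 mm on where the middle of each handle lay along its length, inside the 25 mm allowed. While blue was being pressed in there was up to 7 N of sideways force, so it went in slightly off centre. I did not measure the final handle positions; I judged them from the pictures and the stop heights.

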